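# Clamp a jar on the orbital shaker with its sprung bar

## Task

Stand the jar on the shaker's platform, in the bay between the rubber back fence and the line of the two slotted posts, keeping it upright all the way. Then pinch the two finger tabs of the sprung bar together, lower it level, tabs up, between the posts onto their ledges, and let the tongues spring fully out into both slots, so that the jar is held between fence and bar. Leave the timer, the dishes and the tip box where they are.

Things in the scene. Friction and masses are not known exactly. Their poses are not given: they have to be found in the camera images.
- shaker: Fixed laboratory orbital shaker: white base 250 x 250 mm, aluminium platform on top, its grey mat 78 mm above the bench. Origin: centre of the underside, z up; -x is the side with two dials, +x the side of the back fence. Two slotted posts face each other across the platform (along y), 160 mm apart; low curbs (top at z = 96 mm) join them to the fence posts.
- seat (a point): Point midway between two ledges, at ledge-top height (x = -18, y = 0, z = 108 mm in the shaker's frame, same axes): where the seated bar's origin belongs, either way round. The ledges stand against the posts' inner faces (y = 58 to 80 mm each side, 30 mm wide along x); with the bar's underside on them its tongues face the slots.
- bay (a point): Point on the mat where the middle of the jar's underside belongs (x = +36, y = 0, z = 78 mm in the shaker's frame, same axes). Fence and seated bar leave 78 mm along x for the 66 mm jar, so it may stand up to 6 mm nearer the fence or the bar.
- jar: Loose amber glass jar, upright, round, 104 mm high, about 0.3 kg. Body 66 mm in diameter up to 50 mm, sloping shoulder to 66 mm, neck 42 mm in diameter, white cap 48 mm in diameter from 72 to 104 mm above the underside: grip it by the cap from above. Origin: centre of the underside, z up.
- bar: Loose sprung clamping bar lying on the bench, tabs up, about 0.27 kg. Aluminium housing 144 mm long (y), 30 mm wide (x), 24 mm high (z); origin: centre of its underside. A flat steel tongue sticks out of each end, 180 mm from tip to tip when released; on top stand two black finger tabs. Pinching the tabs together along y draws both tongues in. The half-turned bar is the same.
- grip_pos (a joint): Inward travel (m) of tab and tongue on the bar's +y side: 0 released, tongue fully out; 0.016 fully pinched (148 mm tip to tip). To pass between the posts it must exceed 0.010. Linked with grip_neg so that both move equally and the housing stays midway. Spring force on each tab: 4 N at 0, 14 N at 0.016; a grip of about 25 N holds it pinched; let go, it springs back.
- grip_neg (a joint): The same for the bar's -y side.
- tip_pos (a point): Tip of the +y tongue, centre of its end face, 12 mm above the bar's underside; tongue 20 mm wide (x), 10 mm high (z).
- tip_neg (a point): Tip of the -y tongue, likewise.
- tab_pos (a point): Centre of the outer face of the +y finger tab, 45 mm above the bar's underside. Each tab is 26 mm wide (x), 8 mm thick (y), from 24 to 68 mm above the underside; outer faces 62 mm apart released, 30 mm fully pinched, under 42 mm to pass between the posts.
- tab_neg (a point): Centre of the outer face of the -y finger tab, likewise.
- slot_pos (a point): Mouth of the slot in the +y post, on its inner face (y = +80 mm in the shaker's frame), same axes. The slot goes through, 27 mm wide (x), 15 mm high (z), centre 120 mm above the bench; post 12 mm thick, 64 mm wide (x), top 142 mm above the bench.
- slot_neg (a point): The same in the -y post (y = -80 mm).
- fence (a point): Middle of the near face of the rubber back fence (x = +75 mm in the shaker's frame), a bar 160 mm long along y, from 108 to 132 mm above the bench.
- timer: Loose white bench timer lying flat, 65 x 85 x 22 mm, origin under its centre. Leave alone.
- dishes: Loose stack of two round petri dishes, 91 mm in diameter, 29 mm high, origin under its centre. Leave alone.
- tip_box: Loose pipette tip box, 87 x 122 x 61 mm, origin under its centre. Leave alone.
Mind the look-alikes: they are no part of the job. What is shaped like the jar but pink or purple is not meant.

How it is judged:
By the outcome, as a careful person would: the job done as asked, in the order asked, and still so for the second after the job is handed in, with the robot touching nothing.
It also fails if it takes over 69 s, if anything falls off the work surface, if the arm or the gripper's body presses on something with over 40 N, if the wrist force passes 120 N, or if a joint passes its speed limit or range.

## Robot

A 7-joint arm with a two-finger parallel gripper is mounted at the origin on the work surface. World frame = base frame: x ahead of the robot, y to its left, z up, the work surface at z = 0. Lengths are in m, angles in rad, forces in N, time in s.
With the tool pointing down it reaches from about 0.4 to 0.875 m from the base axis. Payload 19.3 kg.
Tool frame: the origin (TCP) lies at the very end of the fingers, on their centre line; the grasp point (between the pads) lies 19 mm behind it; z points along the fingers, y is the direction in which the jaws open and shut (so a half turn about z gives the same grasp; the last joint's range is limited). The gripper opens to 85 mm and grips with 20 to 120 N. Pads are 22 mm wide; open, the fingers measure 114 mm over their backs; the gripper's body (76 mm by 85 mm) begins 54 mm behind the grasp point. The pads swing forward as they close: fully open they stand 13 mm farther back than shut.
Start: joints at [-1.334, 0.521, -0.036, 1.599, 0.021, 1.021, -0.113], TCP at [0.189, 0.596, 0.231] pointing down, gripper open.
Joint ranges: [-2.91, 2.91], [-0.3, 2.13], [-1.5, 1.42], [0.17, 2.43], [-1.26, 4.41], [0.16, 1.93], [-2.52, 2.52]. Speed limits (rad/s): [1.89, 1.89, 2.39, 2.39, 3.01, 3.01, 3.01].

## Interface

Orientations are given as [roll, pitch, yaw] about the fixed x, y, z axes, in that order (R = Rz(yaw) Ry(pitch) Rx(roll)).
In Python, from workcell import bot gives the robot as it stands.
- The arm moves only by the tool carry_out, never from a script. Its argument "targets" is a list of rows, each a list of 7 numbers: the shift along the tool's x, y, z in mm, then the turn, a rotation vector about the tool's x, y, z in units of 6 degrees (1.0 is 6 degrees), then the closure in counts, from 0 (fully open) to 255 (shut). A call has 1 to 5 rows; each row shifts and turns the commanded pose from where the row before left it, along the tool's axes as they then stand; what a row does not reach is not made up. A row lasts 1/12 s, in which the tool goes at most 41.7 mm and 7.16 degrees, less where a joint would pass 70% of its speed; a pose out of reach is approached as far as the arm can. A call is refused whole if a number of a shift passes 41.7 or a number of a turn 1, either way. A call with a gripper value outside its range is refused whole. The fingers move at their own pace and stop on an object; "force" is the grip in N (left out, the last holds). Time passes only in rows, so rows that do not move let the fingers close. It gives the time, the measured TCP pose, the force and the opening at its end, in the units of the state.
- bot.observe(): the state, without advancing time (a new reading comes with each control period).
- bot.grab_frame(name): name is "scene" or "top" or "wrist"; returns a dict with "color" (480x640x3 uint8, red, green, blue), "z_map" (480x640 float32, m along the optical axis (not along the pixel's ray), 0 where there is no reading), "K" (3x3 intrinsics, pixels), "cam_to_world" (4x4, takes a point from camera to world coordinates); the wrist camera has in their place "T_tool_cam" (4x4, takes a point from camera to tool coordinates, whose origin is the TCP and whose axes are the flange's). Camera axes: x right, y down, z forward; pixel columns grow to the right and rows downward; lengths in m; the calibration is good to about 2 mm. A picture is of the moment at which its call begins: read the wrist's pose just before it.
- bot.job_done(): hands the job in, once; it reports no verdict.
The state is a dict: "clock": time; "qpos": joint angles; "qd": joint speeds; "joint_efforts": joint torques, N m; "position": TCP position; "tool_rot": TCP orientation; "force": force on the tool from outside, world axes, zero at the start; "moment": the same for the moment, N m; "grip_width": finger opening in m.
Only numpy, scipy, OpenCV 4.12 (cv2) and the standard library are available. Lean on these libraries where they do the work, as an engineer would, in place of code of your own. Each camera call takes 0.05 s, during which the arm holds its last target. There are 200 camera calls.

## Working session

There is one attempt and no reset: what is moved stays moved. The work goes in short steps, Python scripts to look and compute and a tool call to move; the robot and the scene stay as the last step left them, time stands still between calls to the robot, and variables do not carry over. Pictures are saved under pics/ and viewed, about 8 in all and at most 12, crops included, and the job is handed in when it is done.

Besides the shell and the picture viewer there is one more tool, called after ">>>" by a JSON object that holds its "op" and its "data". carry_out: Moves the arm, as the interface text tells. Its arguments: {"type":"object","properties":{"targets":{"type":"array","items":{"type":"array","items":{"type":"number"}}},"force":{"type":"number"}},"required":["targets"]}

```bash
mkdir -p pics; ls
python3 - <<'E'
from workcell import bot
import numpy as np,cv2
for n in ("scene","top"):
    f=bot.grab_frame(n); cv2.imwrite(f"pics/{n}0.png",f["color"][:,:,::-1]); np.savez(f"{n}0.npz",**f)
    print(n,f["K"].round(1).tolist(),f["cam_to_world"].round(3).tolist())
print(bot.observe())
E
```

```text
pics
scene [[466.6, 0.0, 311.9], [0.0, 466.6, 249.2], [0.0, 0.0, 1.0]] [[-0.725, 0.482, -0.492, 1.068], [0.688, 0.496, -0.529, 0.485], [-0.01, -0.722, -0.691, 0.802], [0.0, 0.0, 0.0, 1.0]]
top [[528.7, 0.0, 316.7], [0.0, 528.7, 243.7], [0.0, 0.0, 1.0]] [[0.004, -0.996, 0.091, 0.467], [-1.0, -0.005, -0.015, -0.031], [0.015, -0.091, -0.996, 1.346], [0.0, 0.0, 0.0, 1.0]]
{'clock': 0.1, 'qpos': array([-1.33420552,  0.52196471, -0.03633816,  1.59991055,  0.0212177 ,
        1.02110792, -0.11280923]), 'qd': array([-0.00239245, -0.00059606, -0.00063828, -0.00409396,  0.00145651,
        0.00070839, -0.00064548]), 'joint_efforts': array([ 2.46772637e-03, -9.28487778e+01,  1.98359303e+00, -3.70538270e+01,
        1.80891721e-02,  5.29688958e-03,  6.05432956e-05]), 'position': array([0.18869406, 0.59553577, 0.23079124]), 'tool_rot': array([-3.14059080e+00,  7.91951128e-05,  2.83479950e+00]), 'force': array([-0.38845527, -0.24516875, -0.45366585]), 'moment': array([ 0.01592051,  0.00262881, -0.01351864]), 'grip_width': 0.08563975161113813}
```

View pics/top0.png

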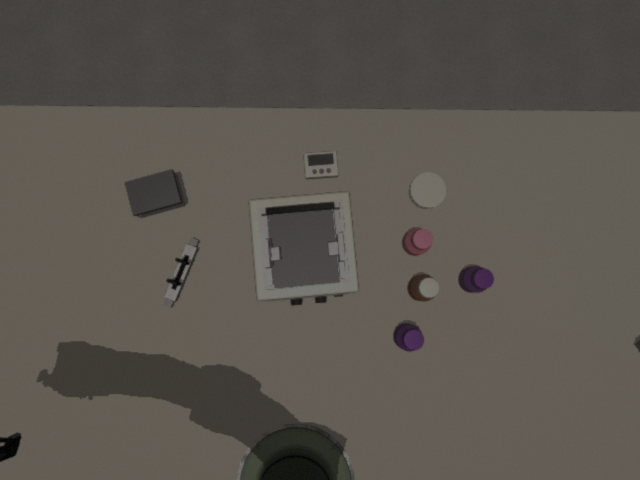

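View pics/scene0.png

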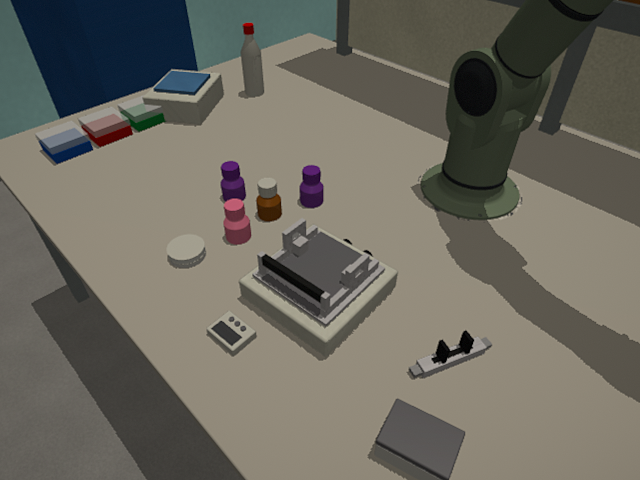

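Top view: the jar candidates are amber with a white cap (427,288), pink (420,240), purple (478,279) and purple (410,338). The amber one fits. The bar is at (181,272), the tip box at (155,192), and the shaker's centre at (304,246) with the fence up at (303,208).

```bash
cat > h.py <<'E'
import numpy as np,cv2
from scipy.spatial.transform import Rotation as R
def cloud(f):
    K=f["K"];z=f["z_map"];v,u=np.mgrid[:480,:640]
    p=np.stack([(u-K[0,2])/K[0,0]*z,(v-K[1,2])/K[1,1]*z,z],-1)
    w=p@f["cam_to_world"][:3,:3].T+f["cam_to_world"][:3,3]; w[z==0]=np.nan; return w
def ray(f,u,v,T=None):
    T=f["cam_to_world"] if T is None else T
    d=T[:3,:3]@np.linalg.solve(f["K"],[u,v,1]); return T[:3,3],d
def onplane(f,u,v,h,T=None):
    o,d=ray(f,u,v,T); return o+d*(h-o[2])/d[2]
def tri(r1,r2):
    (a,d),(b,e)=r1,r2
    s,t=np.linalg.lstsq(np.c_[d,-e],b-a,rcond=None)[0]; p,q=a+s*d,b+t*e
    return (p+q)/2,np.linalg.norm(p-q)
def blob(m,u,v):
    n,l,s,c=cv2.connectedComponentsWithStats(m.astype(np.uint8)); 
    i=l[v,u]; return l==i,c[i],s[i]
def go(st,p,yaw):
    Rt=R.from_euler('xyz',st["tool_rot"]); G=R.from_euler('xyz',[np.pi,0,yaw])
    d=(np.array(p)-st["position"])*1000
    print("shift now-axes",(Rt.inv().apply(d)).round(1),"goal-axes",G.inv().apply(d).round(1),"turn/6deg",((Rt.inv()*G).as_rotvec()/np.radians(6)).round(2))
E
python3 - <<'E'
from h import *
T=dict(np.load("top0.npz"));S=dict(np.load("scene0.npz"))
W=cloud(T)
# jar cap
def cap(f,u0,v0):
    h=cv2.cvtColor(f["color"],cv2.COLOR_RGB2HSV); print(f["color"][v0,u0])
    w=cloud(f); m=(h[...,1]<90)&(h[...,2]>90)&(w[...,2]>0.07); return blob(m,u0,v0)
m,c,s=cap(T,428,288); print(c,s,np.nanmedian(W[m],0), np.nanpercentile(W[m][:,2],[5,95]))
m2,c2,s2=cap(S,267,187); W2=cloud(S);print(c2,s2,np.nanmedian(W2[m2],0),np.nanpercentile(W2[m2][:,2],[5,95]))
print("tri",tri(ray(T,*c),ray(S,*c2)))
for n,f,w in (("T",T,W),("S",S,W2)):
    z=w[...,2]; print(n,"bench",np.nanmedian(z[(abs(w[...,0]-.45)<.03)&(abs(w[...,1]-.15)<.05)]))
    # heights in shaker
    roi=(abs(w[...,0]-.5)<.2)&(abs(w[...,1])<.16)
    hh,e=np.histogram(z[roi&(z>.02)],bins=np.arange(.02,.16,.004)); print([(round(a,3),int(b)) for a,b in zip(e,hh) if b>40])
    roi=(z>.012)&(w[...,1]>.15)&(w[...,1]<.45)&(w[...,0]>.3)&(w[...,0]<.75)
    n_,l,st,ce=cv2.connectedComponentsWithStats(roi.astype(np.uint8))
    for i in range(1,n_):
        if st[i,4]>60: q=w[l==i]; print(st[i],ce[i].round(1),np.nanmedian(q,0).round(4),np.nanmax(q[:,2]).round(3),cv2.minAreaRect(q[:,:2].astype(np.float32)*1000))
# crop
a=cv2.resize(T["color"][180:350,100:500,::-1],None,fx=2,fy=2,interpolation=cv2.INTER_CUBIC)
a=np.clip(a*1.4,0,255).astype(np.uint8);cv2.imwrite("pics/crop1.png",a)
E
```

```text
[120 118 109]
[428.7875817  287.25816993] [419 278  20  20 306] [ 0.4796214  -0.3131012   0.10524339] [0.10065296 0.10939581]
[163 159 144]
[266.26829268 183.        ] [257 178  19  11 164] [ 0.48460366 -0.30880721  0.10205007] [0.09931258 0.10411392]
tri (array([ 0.4794531 , -0.31515282,  0.09604325]), np.float64(0.0008178739409647493))
T bench 0.0008123536907427287
[(np.float64(0.044), 46), (np.float64(0.048), 57), (np.float64(0.052), 96), (np.float64(0.056), 519), (np.float64(0.06), 1634), (np.float64(0.064), 869), (np.float64(0.068), 114), (np.float64(0.072), 928), (np.float64(0.076), 2812), (np.float64(0.08), 1490), (np.float64(0.084), 113), (np.float64(0.092), 135), (np.float64(0.096), 247), (np.float64(0.1), 59), (np.float64(0.104), 76), (np.float64(0.108), 161), (np.float64(0.112), 54), (np.float64(0.128), 200), (np.float64(0.132), 252), (np.float64(0.136), 82), (np.float64(0.14), 180), (np.float64(0.144), 83)]
[ 125  176   60   42 1898] [153.5 194.6] [0.7038 0.3527 0.061 ] 0.07 ((709.607666015625, 353.9232482910156), (88.98333740234375, 123.53762817382812), 15.38374710083007
[... 628 characters left out ...]
 (np.float64(0.088), 151), (np.float64(0.092), 387), (np.float64(0.096), 129), (np.float64(0.1), 91), (np.float64(0.104), 212), (np.float64(0.108), 185), (np.float64(0.112), 173), (np.float64(0.116), 138), (np.float64(0.12), 132), (np.float64(0.124), 164), (np.float64(0.128), 527), (np.float64(0.132), 116), (np.float64(0.136), 160), (np.float64(0.14), 158)]
[ 409  331   83   46 1450] [449.7 354.1] [0.5335 0.2925 0.0229] 0.07 ((519.5975341796875, 292.5696105957031), (31.358150482177734, 181.4838104248047), 69.12635803222656)
[ 381  399   84   81 3775] [424.5 439.3] [0.7146 0.3675 0.0598] 0.065 ((713.7259521484375, 356.4088134765625), (88.10586547851562, 121.7098388671875), 15.993255615234375)
```

View pics/crop1.png

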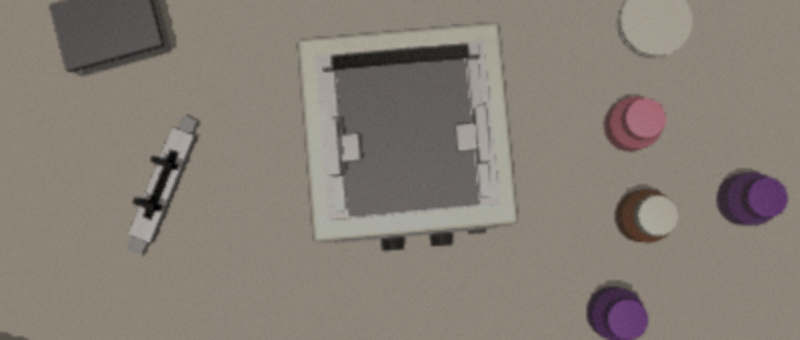

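The crop confirms the amber jar with the white cap at crop (647,215), clear of the pink one at (636,122) and the purple ones at (753,198) and (618,314). I'll fit the shaker and start moving.

Run:
```python
from h import *
from workcell import bot
for n in("top","scene"):
    f=dict(np.load(n+"0.npz"));w=cloud(f);z=w[...,2]
    roi=(abs(w[...,0]-.55)<.2)&(abs(w[...,1])<.17)
    for nm,a,b in (("base",.054,.068),("platform",.066,.16),("post",.134,.150)):
        q=w[roi&(z>a)&(z<b)][:,:2]*1000
        lo=cv2.minAreaRect(q.astype(np.float32));print(n,nm,lo,len(q), np.median(w[roi&(z>a)&(z<b)],0).round(4))
    q=w[roi&(z>.134)]
    for s in(1,-1):
        k=q[q[:,1]*s>-.0]; print(" post",s,k.mean(0).round(4),len(k))
    m=roi&(f["color"].max(-1)<45)&(z>.1); q=w[m]; print(" fence",len(q),q.mean(0).round(4),cv2.minAreaRect((q[:,:2]*1000).astype(np.float32)))
go(bot.observe(),[.48,-.313,.25],np.pi/2)
```

```text
top base ((574.754150390625, -17.096298217773438), (264.2627258300781, 250.00949096679688), 5.453190803527832) 3300 [ 0.5638 -0.0159  0.0625]
top platform ((580.030517578125, -16.874649047851562), (243.830322265625, 243.785400390625), 4.816727638244629) 7391 [ 0.579  -0.0167  0.0794]
top post ((600.994140625, -14.601188659667969), (137.72979736328125, 184.2269744873047), 5.0036234855651855) 463 [ 0.5787 -0.0077  0.1411]
 post 1 [0.5866 0.0611 0.1403] 222
 post -1 [ 0.6051 -0.0843  0.1402] 241
 fence 431 [ 0.6607 -0.0084  0.1303] ((661.8162841796875, -7.890380859375), (13.015321731567383, 158.43760681152344), 5.351138114929199)
scene base ((586.1300048828125, -12.989608764648438), (250.76951599121094, 250.35951232910156), 5.296180725097656) 2906 [0.6777 0.0732 0.0601]
scene platform ((585.8121337890625, -14.057540893554688), (202.38345336914062, 210.07049560546875), 5.973851203918457) 7427 [ 0.5971 -0.0063  0.0776]
scene post ((605.1624755859375, -12.600868225097656), (141.05502319335938, 187.15086364746094), 5.850514888763428) 356 [0.569  0.0643 0.1398]
 post 1 [0.5623 0.0706 0.1395] 193
 post -1 [ 0.5784 -0.0994  0.1393] 163
 fence 766 [ 0.67   -0.0019  0.1255] ((667.325439453125, -5.103263854980469), (16.201679229736328, 158.9917755126953), 5.7018656730651855)
shift now-axes [-552.1 -778.2  -18.4] goal-axes [-908.5  291.3  -19.2] turn/6deg [-1.000e-02  1.000e-02  1.207e+01]
```

>>> {"op": "carry_out", "data": {"targets": [[0,0,0,0,0,1,0],[0,0,0,0,0,1,0],[0,0,0,0,0,1,0],[0,0,0,0,0,1,0],[0,0,0,0,0,1,0]]}}

```text
clock: 0.52
position: [0.1888, 0.5956, 0.231]
tool_rot: [-3.141, 0.0, 2.306]
force: [-0.1, 0.4, 0.0]
grip_width: 0.0859
```

>>> {"op": "carry_out", "data": {"targets": [[0,0,0,0,0,1,0],[0,0,0,0,0,1,0],[0,0,0,0,0,1,0],[0,0,0,0,0,1,0],[0,0,0,0,0,1,0]]}}

```text
clock: 0.93
position: [0.1887, 0.5956, 0.231]
tool_rot: [-3.141, 0.001, 1.782]
force: [0.0, -0.3, 0.6]
grip_width: 0.0854
```

>>> {"op": "carry_out", "data": {"targets": [[0,0,0,0,0,1,0],[0,0,-5,0,0,1,0],[0,35,-5,0,0,0,0],[0,35,-5,0,0,0,0],[0,35,0,0,0,0,0]]}}

```text
clock: 1.35
position: [0.2946, 0.5969, 0.2471]
tool_rot: [3.141, -0.001, 1.58]
force: [0.5, 1.1, -0.1]
grip_width: 0.0854
```

>>> {"op": "carry_out", "data": {"targets": [[-20,35,0,0,0,0,0],[-20,35,0,0,0,0,0],[-20,35,0,0,0,0,0],[-35,20,0,0,0,0,0],[-35,20,0,0,0,0,0]]}}

```text
clock: 1.77
position: [0.441, 0.4659, 0.2455]
tool_rot: [-3.141, 0.001, 1.578]
force: [0.7, -0.6, -0.5]
grip_width: 0.0852
```

>>> {"op": "carry_out", "data": {"targets": [[-38,10,0,0,0,0,0],[-38,10,0,0,0,0,0],[-40,10,0,0,0,0,0],[-40,10,0,0,0,0,0],[-40,0,0,0,0,0,0]]}}

```text
clock: 2.18
position: [0.4821, 0.2696, 0.2461]
tool_rot: [3.141, 0.0, 1.577]
force: [2.5, 0.3, 0.6]
grip_width: 0.0853
```

>>> {"op": "carry_out", "data": {"targets": [[-40,0,0,0,0,0,0],[-40,0,0,0,0,0,0],[-40,0,0,0,0,0,0],[-40,0,0,0,0,0,0],[-40,0,0,0,0,0,0]]}}

```text
clock: 2.6
position: [0.4821, 0.0701, 0.2463]
tool_rot: [-3.141, -0.0, 1.578]
force: [0.6, 0.6, -0.2]
grip_width: 0.0853
```

>>> {"op": "carry_out", "data": {"targets": [[-40,0,0,0,0,0,0],[-40,0,0,0,0,0,0],[-40,0,0,0,0,0,0],[-40,0,0,0,0,0,0],[-40,0,0,0,0,0,0]]}}

```text
clock: 3.02
position: [0.4836, -0.1299, 0.2463]
tool_rot: [-3.142, -0.0, 1.578]
force: [1.6, 0.6, -0.0]
grip_width: 0.0852
```

>>> {"op": "carry_out", "data": {"targets": [[-40,0,0,0,0,0,0],[-40,0,0,0,0,0,0],[-40,0,0,0,0,0,0],[-30,0,0,0,0,0,0],[0,0,0,0,0,0,0]]}}

```text
clock: 3.43
position: [0.4836, -0.2842, 0.2462]
tool_rot: [-3.141, 0.003, 1.572]
force: [-1.6, -0.8, -0.5]
grip_width: 0.0853
```

```bash
cat >> h.py <<'E'
def wrist(bot,name):
    s=bot.observe(); f=bot.grab_frame("wrist")
    T=np.eye(4);T[:3,:3]=R.from_euler('xyz',s["tool_rot"]).as_matrix();T[:3,3]=s["position"]
    f["cam_to_world"]=T@f["T_tool_cam"]; np.savez(name+".npz",**f)
    cv2.imwrite(f"pics/{name}.png",f["color"][:,:,::-1]); print(s["position"].round(4),s["tool_rot"].round(4),f["T_tool_cam"].round(3).tolist(),f["K"][0,0]); return s,f
E
python3 - <<'E'
from h import *
from workcell import bot
wrist(bot,"w1")
E
```

```text
[ 0.4836 -0.2842  0.2462] [-3.1410e+00  2.8000e-03  1.5717e+00] [[0.0, -0.949, -0.314, 0.081], [1.0, 0.0, 0.0, -0.0], [-0.0, -0.314, 0.949, -0.143], [0.0, 0.0, 0.0, 1.0]] 410.61973364052847
```

View pics/w1.png

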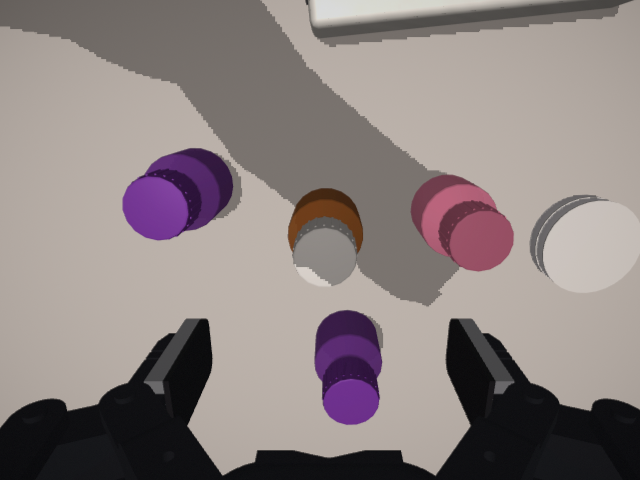

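The wrist view shows the white cap on amber at (325,255), a purple jar behind it at (350,400), another at (155,207), and pink at (480,240).

```bash
cat > cap.py <<'E'
from h import *
def cap(f,lo=.097,hi=.112):
    w=cloud(f);c=f["color"].astype(int); sat=c.max(-1)-c.min(-1)
    m=(w[...,2]>lo)&(w[...,2]<hi)&(sat<30)&(c.max(-1)>60)&(np.hypot(w[...,0]-.48,w[...,1]+.313)<.05)
    k=cv2.findContours(m.astype(np.uint8),cv2.RETR_EXTERNAL,cv2.CHAIN_APPROX_NONE)[0]
    k=max(k,key=cv2.contourArea)
    z=np.nanmedian(w[m][:,2]); P=np.array([onplane(f,*p,z) for p in k[:,0]])*1000
    (x,y),r=cv2.minEnclosingCircle(P[:,:2].astype(np.float32)); e=cv2.fitEllipse(k)
    print("z",z.round(4),"circle",x,y,r,"ellipse",e[0],onplane(f,*e[0],z).round(4)); return e[0]
E
python3 - <<'E'
from cap import *
from workcell import bot
w=dict(np.load("w1.npz")); t=dict(np.load("top0.npz"))
a=cap(w);b=cap(t);print(tri(ray(w,*a),ray(t,*b)))
# other caps
W=cloud(w);c=w["color"].astype(int);m=(W[...,2]>.095)&(W[...,2]<.115)
n,l,s,ce=cv2.connectedComponentsWithStats(m.astype(np.uint8))
for i in range(1,n):
    if s[i,4]>500: print(ce[i].round(),np.nanmean(W[l==i],0).round(3))
go(bot.observe(),[.48,-.315,.16],np.pi/2)
E
```

```text
z 0.1042 circle 480.1101989746094 -309.9718017578125 24.906007766723633 ellipse (324.3369140625, 255.4525909423828) [ 0.4802 -0.3096  0.1042]
z 0.1052 circle 479.67010498046875 -310.95361328125 24.696897506713867 ellipse (428.310546875, 287.1734619140625) [ 0.4793 -0.3117  0.1052]
(array([ 0.47974114, -0.31556964,  0.08814571]), np.float64(0.0006299189060931853))
[157. 207.] [ 0.361 -0.273  0.104]
[479. 239.] [ 0.593 -0.297  0.104]
[324. 255.] [ 0.48  -0.31   0.104]
[350. 398.] [ 0.502 -0.438  0.103]
shift now-axes [-33.7  -4.1  86. ] goal-axes [-33.8  -4.1  85.9] turn/6deg [-0.01  0.01  0.03]
```

>>> {"op": "carry_out", "data": {"targets": [[-26,-3.6,20,0,0,0,0],[0,0,35,0,0,0,0],[0,0,35,0,0,0,0],[0,0,20,0,0,0,0],[0,0,0,0,0,0,0]]}}

```text
clock: 3.9
position: [0.4802, -0.3019, 0.1325]
tool_rot: [-3.136, -0.003, 1.579]
force: [-0.6, 0.1, 0.2]
grip_width: 0.0853
```

Run:
```python
from cap import *
from workcell import bot
s,f=wrist(bot,"w2")
cap(f); go(s,[.48,-.31,.072],np.pi/2)
```

```text
[ 0.4802 -0.3019  0.1325] [-3.1360e+00 -3.0000e-03  1.5791e+00] [[0.0, -0.949, -0.314, 0.081], [1.0, 0.0, 0.0, -0.0], [-0.0, -0.314, 0.949, -0.143], [0.0, 0.0, 0.0, 1.0]] 410.61973364052847
z 0.1042 circle 479.921875 -309.721923828125 25.269651412963867 ellipse (329.2131042480469, 304.820068359375) [ 0.4802 -0.3089  0.1042]
shift now-axes [-8.3  0.1 60.4] goal-axes [-8.1 -0.2 60.5] turn/6deg [-0.05 -0.03  0.08]
```

>>> {"op": "carry_out", "data": {"targets": [[-7,0,0,0,0,0,0],[0,0,25,0,0,0,0],[0,0,25,0,0,0,0],[0,0,10,0,0,0,0],[0,0,0,0,0,0,0]]}}

```text
clock: 4.37
position: [0.4816, -0.311, 0.0759]
tool_rot: [-3.141, -0.001, 1.578]
force: [-0.7, -0.5, 0.5]
grip_width: 0.0855
```

>>> {"op": "carry_out", "data": {"targets": [[0,0,0,0,0,0,140],[0,0,0,0,0,0,140],[0,0,0,0,0,0,140],[0,0,0,0,0,0,160],[0,0,0,0,0,0,160]], "force": 30}}

```text
clock: 4.78
position: [0.4824, -0.3116, 0.0778]
tool_rot: [3.14, 0.001, 1.578]
force: [-2.1, 1.1, 11.8]
grip_width: 0.047
```

>>> {"op": "carry_out", "data": {"targets": [[0,0,-3,0,0,0,165],[0,0,-4,0,0,0,165],[0,0,-8,0,0,0,165],[0,0,-10,0,0,0,165],[0,0,0,0,0,0,165]], "force": 40}}

```text
clock: 5.2
position: [0.4826, -0.3117, 0.1035]
tool_rot: [3.139, 0.001, 1.578]
force: [0.8, -0.7, -3.4]
grip_width: 0.0468
```

Run:
```python
from workcell import bot
s=bot.observe();print(s["force"],s["moment"],s["grip_width"])
```

```text
[ 0.79734477 -0.70350791 -3.38442671] [-0.03895251 -0.07817835 -0.03520908] 0.0467633532309681
```

>>> {"op": "carry_out", "data": {"targets": [[0,0,-25,0,0,0,165],[0,0,-35,0,0,0,165],[0,0,-35,0,0,0,165],[0,0,-35,0,0,0,165],[0,0,-25,0,0,0,165]]}}

```text
clock: 5.62
position: [0.4819, -0.3115, 0.2596]
tool_rot: [3.139, 0.001, 1.578]
force: [1.6, 0.3, -3.2]
grip_width: 0.0469
```

>>> {"op": "carry_out", "data": {"targets": [[20,0,-10,0,0,0,165],[35,10,0,0,0,0,165],[35,10,0,0,0,0,165],[35,10,0,0,0,0,165],[35,10,0,0,0,0,165]]}}

```text
clock: 6.03
position: [0.5207, -0.1491, 0.2667]
tool_rot: [3.141, -0.0, 1.578]
force: [1.4, -0.1, -3.6]
grip_width: 0.0469
```

>>> {"op": "carry_out", "data": {"targets": [[35,10,0,0,0,0,165],[35,10,0,0,0,0,165],[35,10,0,0,0,0,165],[35,10,0,0,0,0,165],[35,0,0,0,0,0,165]]}}

```text
clock: 6.45
position: [0.5604, 0.0265, 0.2665]
tool_rot: [3.141, 0.0, 1.579]
force: [0.2, -0.6, -3.7]
grip_width: 0.0469
```

>>> {"op": "carry_out", "data": {"targets": [[10,0,0,0,0,0,165],[0,0,0,0,0,0,165],[0,0,0,0,0,0,165]]}}

```text
clock: 6.7
position: [0.5591, 0.0349, 0.2664]
tool_rot: [-3.142, 0.0, 1.579]
force: [-0.9, -0.6, -3.4]
grip_width: 0.0471
```

Run:
```python
from h import *
from workcell import bot
wrist(bot,"w3")
```

```text
[0.5591 0.0349 0.2664] [-3.1415e+00  1.0000e-04  1.5794e+00] [[0.0, -0.949, -0.314, 0.081], [1.0, 0.0, 0.0, -0.0], [-0.0, -0.314, 0.949, -0.143], [0.0, 0.0, 0.0, 1.0]] 410.61973364052847
```

View pics/w3.png

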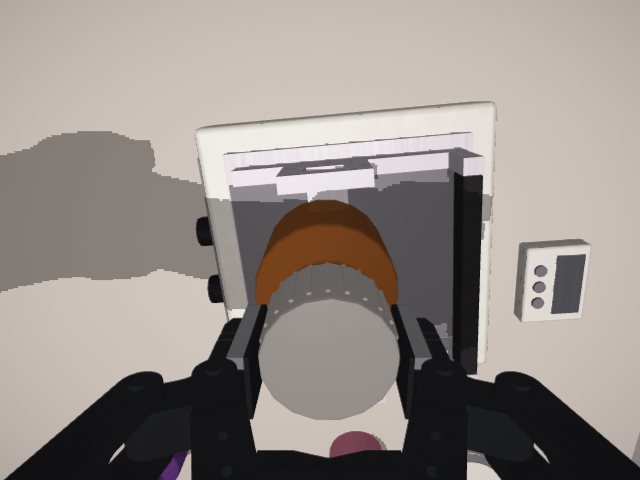

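The wrist view shows the +y post and its ledge at (325,175), and the fence at columns 455-480. The jar hangs upright. I'll fit the shaker frame next.

```bash
cat > shk.py <<'E'
from h import *
def shk(f,ps=5.4,c=(.584,-.014),tag=""):
    w=cloud(f);z=w[...,2];col=f["color"].max(-1)
    # yaw from edge normals: fit lines on fence near edge
    a=np.radians(ps);B=np.array([[np.cos(a),-np.sin(a)],[np.sin(a),np.cos(a)]])
    q=((w[...,:2]-np.array(c))@B)*1000   # shaker coords
    x,y=q[...,0],q[...,1]; P=lambda v:np.nanpercentile(v,[1,3,50,97,99]).round(1) if len(v)>20 else len(v)
    big=(abs(x)<135)&(abs(y)<135)
    m=big&(z>.054)&(z<.066); print(tag,"base x",P(x[m]),"y",P(y[m]),m.sum(),"(+-125)",np.nanmedian(z[m]).round(4))
    m=big&(z>.122)&(z<.136)&(col<50)&(x>60)&(x<100)&(abs(y)<78); print("fence x",P(x[m]),"y",P(y[m]),m.sum(),"(75)",np.nanpercentile(z[m],97).round(4))
    if m.sum()>50:
        lo=[(np.nanpercentile(x[m&(y>b)&(y<b+15)],3),b+7.5) for b in range(-75,70,15) if (m&(y>b)&(y<b+15)).sum()>8]; lo=np.array(lo); print(" fence edge slope deg",np.degrees(np.polyfit(lo[:,1],lo[:,0],1)[0]).round(2),lo[:,0].round(1))
    for s in(1,-1):
        m=big&(z>.137)&(z<.146)&(y*s>70)&(y*s<105)&(x<40);print("post",s,"x",P(x[m]),"y",P(y[m]),m.sum(),"(x -50..14, |y| 80..92)")
        m=big&(z>.103)&(z<.112)&(y*s>50)&(y*s<84)&(x<20)&(x>-50)&(col>70);print("ledge",s,"x",P(x[m]),"y",P(y[m]),m.sum(),"(x -33..-3,|y| 58..80)",np.nanmedian(z[m]).round(4))
    m=big&(abs(x)<60)&(abs(y)<55)&(z>.07)&(z<.086); print("mat z",np.nanmedian(z[m]).round(4))
E
python3 - <<'E'
from shk import *
for n in("w3","top0","scene0"): shk(dict(np.load(n+".npz")),tag=n)
E
```

```text
w3 base x [-128.1 -124.4  -16.7  119.6  120.8] y [-104.4  -70.2  104.1  122.5  123.2] 14985 (+-125) 0.062
fence x [72.7 72.8 78.1 85.6 86.1] y [-74.5 -70.2  10.   74.1  76.7] 4254 (75) 0.1335
 fence edge slope deg -0.08 [73.  72.8 72.9 72.9 72.8 72.8 72.7 72.8 72.8 72.7]
post 1 x [-51.4 -50.2 -20.   10.1  11.3] y [78.6 78.9 85.  90.6 90.6] 1901 (x -50..14, |y| 80..92)
ledge 1 x [-34.7 -34.1 -18.   -5.7  -5.3] y [61.7 63.1 68.  71.6 71.7] 406 (x -33..-3,|y| 58..80) 0.1083
post -1 x [ 6.6  7.1 10.4 12.1 12.1] y [-93.8 -93.8 -91.4 -87.5 -86.8] 30 (x -50..14, |y| 80..92)
ledge -1 x 0 y 0 0 (x -33..-3,|y| 58..80) nan
mat z 0.0783
top0 base x [-128.8 -126.8  -20.8  119.2  120.8] y [-126.1 -124.3   -0.   120.2  121.7] 3019 (+-125) 0.0621
fence x [71.8 72.  77.3 83.8 84.5] y [-76.7 -73.2   1.5  71.6  75.5] 351 (75) 0.1357
 fence edge slope deg -0.12 [72.2 72.2 72.  72.6 71.8 72.8 72.  72.2 71.9 71.8]
post 1 x [-51.  -49.1 -19.1  10.1  11.1] y [77.8 78.  83.5 89.7 89.9] 139 (x -50..14, |y| 80..92)
ledge 1 x [-35.3 -34.5 -20.6  -6.6  -5.8] y [56.2 56.6 66.9 77.3 77.8] 114 (x -33..-3,|y| 58..80
[... 283 characters left out ...]
.1] y [-121.3 -116.5   80.9  123.6  124.5] 2833 (+-125) 0.0601
fence x [76.6 77.2 86.5 91.  91.4] y [-75.4 -73.2   5.5  73.8  76.1] 545 (75) 0.1325
 fence edge slope deg -0.5 [78.5 77.4 77.6 77.8 77.4 77.2 77.5 77.7 77.3 76.3]
post 1 x [-48.9 -47.4 -15.6  15.2  15.9] y [78.6 79.3 86.3 91.5 91.8] 165 (x -50..14, |y| 80..92)
ledge 1 x [-30.6 -28.8  -6.2  15.2  15.8] y [57.4 57.4 59.7 83.6 83.8] 30 (x -33..-3,|y| 58..80) 0.1066
post -1 x [-47.1 -45.9 -15.8  15.   15.5] y [-93.2 -92.6 -84.7 -79.4 -79. ] 138 (x -50..14, |y| 80..92)
ledge -1 x [-44.2 -39.  -14.6  14.7  15.3] y [-83.6 -83.1 -75.5 -58.2 -57.6] 158 (x -33..-3,|y| 58..80) 0.1066
mat z 0.0764
  return np.nanmean(a, axis, out=out, keepdims=keepdims)
```

Run:
```python
from h import *
f=dict(np.load("w3.npz"));w=cloud(f);z=w[...,2];c=f["color"].astype(int)
m=(z>.26)&(c.max(-1)-c.min(-1)<30)&(c.max(-1)>90)&(np.hypot(w[...,0]-.559,w[...,1]-.035)<.04)
m,ce,s=blob(m,328,356);k=max(cv2.findContours(m.astype(np.uint8),0,1)[0],key=cv2.contourArea);e=cv2.fitEllipse(k)
zt=np.nanmedian(z[m]);print(zt,np.nanpercentile(z[m],[5,95]),e,s,onplane(f,*e[0],zt)-[.5591,.0349,.2664],f["K"][:2,2])
# amber body axis
for a,b in((.19,.235),):
    m=(z>a)&(z<b)&(c[...,0]-c[...,2]>40)&(np.hypot(w[...,0]-.559,w[...,1]-.035)<.06); q=w[m]; print(np.nanpercentile(q[:,0],[1,99]),np.nanmean(np.nanpercentile(q[:,0],[1,99])))
a=np.radians(5.4);B=np.array([[np.cos(a),-np.sin(a)],[np.sin(a),np.cos(a)]])
c0=np.array([.5820,-.0156]); print("bay",c0+B@[.036,0],"seat",c0+B@[-.018,0])
```

```text
0.2929542007130761 [0.27198488 0.2940757 ] ((328.25634765625, 343.148681640625), (140.40025329589844, 157.77565002441406), 179.4164581298828) [  258   263   142   157 17487] [-0.00033982  0.00723725  0.0265542 ] [328.63279666 240.61871861]
[0.53008147 0.58451698] 0.5572992269250246
bay [ 0.61784023 -0.0122121 ] seat [ 0.56407988 -0.01729395]
```

>>> {"op": "carry_out", "data": {"targets": [[-12,15,0,0,0,0,165],[-25,30,0,0,0,0,165],[-12,14,0,0,0,0,165],[0,0,15,0,0,0,165],[0,0,0,0,0,0,165]]}}

```text
clock: 7.17
position: [0.618, -0.0165, 0.2492]
tool_rot: [-3.139, 0.001, 1.575]
force: [-1.4, -0.0, -3.8]
grip_width: 0.0466
```

Run:
```python
from shk import *
from workcell import bot
s,f=wrist(bot,"w4"); shk(f,c=(.582,-.0156)); go(s,[.6178,-.014,.1555],np.pi/2)
```

```text
[ 0.618  -0.0165  0.2492] [-3.1388e+00  1.0000e-03  1.5748e+00] [[0.0, -0.949, -0.314, 0.081], [1.0, 0.0, 0.0, -0.0], [-0.0, -0.314, 0.949, -0.143], [0.0, 0.0, 0.0, 1.0]] 410.61973364052847
 base x [-123.1 -121.3   18.9  122.1  123.8] y [-117.5 -109.3   85.4  123.   124.2] 22394 (+-125) 0.0621
fence x [75.  75.1 81.7 88.2 88.6] y [-58.2 -53.5  21.2  75.   77. ] 4446 (75) 0.1335
 fence edge slope deg -2.01 [79.7 79.3 78.1 75.3 75.1 75.1 75.1 75.1 75.1 75.1]
post 1 x [-49.3 -48.  -17.4  12.7  13.9] y [80.  80.2 86.  91.6 91.8] 2487 (x -50..14, |y| 80..92)
ledge 1 x [-32.9 -32.2 -17.3  -2.9  -2.8] y [58.2 58.7 69.3 79.6 80. ] 1608 (x -33..-3,|y| 58..80) 0.1083
post -1 x 0 y 0 0 (x -50..14, |y| 80..92)
ledge -1 x [-32.5 -32.3 -29.4 -26.  -25.9] y [-62.5 -62.3 -59.1 -57.5 -57.5] 71 (x -33..-3,|y| 58..80) 0.1081
mat z 0.0783
shift now-axes [ 2.6  0.1 93.7] goal-axes [ 2.5 -0.2 93.7] turn/6deg [-0.03  0.01  0.04]
```

Very good agreement. Lowering the jar.

>>> {"op": "carry_out", "data": {"targets": [[2.5,0,20,0,0,0,165],[0,0,30,0,0,0,165],[0,0,22,0,0,0,165],[0,0,10,0,0,0,165],[0,0,0,0,0,0,165]]}}

```text
clock: 7.63
position: [0.6175, -0.0115, 0.1681]
tool_rot: [-3.139, 0.0, 1.578]
force: [-1.4, -0.1, -2.9]
grip_width: 0.0468
```

>>> {"op": "carry_out", "data": {"targets": [[0,0,4,0,0,0,165],[0,0,2,0,0,0,165],[0,0,2,0,0,0,165],[0,0,0,0,0,0,165]]}}

```text
clock: 7.97
position: [0.6189, -0.0115, 0.1619]
tool_rot: [3.141, -0.0, 1.578]
force: [0.8, 0.7, -3.8]
grip_width: 0.0466
```

>>> {"op": "carry_out", "data": {"targets": [[0,0,3,0,0,0,165],[0,0,2,0,0,0,165],[0,0,0,0,0,0,165]]}}

```text
clock: 8.22
position: [0.6187, -0.0115, 0.1562]
tool_rot: [3.142, -0.0, 1.578]
force: [0.2, 0.3, -2.9]
grip_width: 0.0469
```

>>> {"op": "carry_out", "data": {"targets": [[0,0,1,0,0,0,165],[0,0,0.7,0,0,0,165],[0,0,0,0,0,0,165]]}}

```text
clock: 8.47
position: [0.6188, -0.0117, 0.1559]
tool_rot: [3.141, -0.0, 1.578]
force: [-7.8, 1.2, 17.7]
grip_width: 0.0469
```

Contact, and the height agrees (0.156). Releasing.

>>> {"op": "carry_out", "data": {"targets": [[0,0,-0.5,0,0,0,150],[0,0,0,0,0,0,130],[0,0,0,0,0,0,90],[0,0,0,0,0,0,30],[0,0,0,0,0,0,0]]}}

```text
clock: 8.88
position: [0.6188, -0.0116, 0.1552]
tool_rot: [3.141, 0.0, 1.578]
force: [0.7, -0.6, -0.2]
grip_width: 0.0774
```

>>> {"op": "carry_out", "data": {"targets": [[0,0,0,0,0,0,0],[0,0,-15,0,0,0,0],[0,0,-30,0,0,0,0],[0,0,-35,0,0,0,0],[0,0,-20,0,0,0,0]]}}

```text
clock: 9.3
position: [0.6193, -0.0119, 0.2583]
tool_rot: [3.139, 0.0, 1.578]
force: [-0.3, 0.5, 0.4]
grip_width: 0.0856
```

Run:
```python
from h import *
from workcell import bot
s,f=wrist(bot,"w5"); w=cloud(f);z=w[...,2];c=f["color"].astype(int)
m=(z>.176)&(z<.19)&(c.max(-1)-c.min(-1)<30)&(np.hypot(w[...,0]-.618,w[...,1]+.0122)<.045)
k=max(cv2.findContours(m.astype(np.uint8),0,1)[0],key=cv2.contourArea);e=cv2.fitEllipse(k);zt=np.nanmedian(z[m])
p=onplane(f,*e[0],zt);print(e,p,"z",np.nanpercentile(z[m],[5,50,95]))
a=np.radians(5.4);B=np.array([[np.cos(a),-np.sin(a)],[np.sin(a),np.cos(a)]]);print("shaker xy",(p[:2]-[.582,-.0156])@B)
go(s,[.5175,.291,.25],np.radians(69))
```

```text
[ 0.6193 -0.0119  0.2583] [3.1391e+00 1.0000e-04 1.5777e+00] [[0.0, -0.949, -0.314, 0.081], [1.0, 0.0, 0.0, -0.0], [-0.0, -0.314, 0.949, -0.143], [0.0, 0.0, 0.0, 1.0]] 410.61973364052847
((323.9151611328125, 251.1709442138672), (79.90311431884766, 82.53385162353516), 91.5971450805664) [ 0.61666741 -0.00982105  0.18221202] z [0.18064215 0.18221202 0.1832901 ]
shaker xy [0.0350574  0.00249081]
shift now-axes [303.6 -99.7   8. ] goal-axes [ 246.3 -203.6    8.3] turn/6deg [ 0.02 -0.    3.57]
```

>>> {"op": "carry_out", "data": {"targets": [[30,-10,-5,0,0,0,0],[35,-12,0,0,0,0,0],[35,-12,0,0,0,0,0],[35,-12,0,0,0,0,0],[35,-12,0,0,0,0,0]]}}

```text
clock: 9.77
position: [0.5586, 0.1595, 0.2601]
tool_rot: [3.141, -0.0, 1.578]
force: [1.2, 1.0, 0.9]
grip_width: 0.0853
```

>>> {"op": "carry_out", "data": {"targets": [[35,-12,0,0,0,0,0],[35,-12,0,0,0,0,0],[35,-12,0,0,0,0,0],[15,-6,0,0,0,0,0],[0,0,0,0,0,1,0]]}}

```text
clock: 10.18
position: [0.5144, 0.2823, 0.2597]
tool_rot: [-3.14, -0.001, 1.481]
force: [-0.3, -0.1, -0.0]
grip_width: 0.0853
```

>>> {"op": "carry_out", "data": {"targets": [[0,0,0,0,0,1,0],[0,0,0,0,0,1,0],[0,0,0,0,0,0.6,0],[0,0,0,0,0,0,0]]}}

```text
clock: 10.52
position: [0.5164, 0.2778, 0.2599]
tool_rot: [3.142, 0.0, 1.198]
force: [0.1, 0.4, 0.4]
grip_width: 0.0849
```

```bash
cat > barm.py <<'E'
from h import *
def bar(f,c=(.5175,.291)):
    w=cloud(f);z=w[...,2];near=np.hypot(w[...,0]-c[0],w[...,1]-c[1])<.12
    col=f["color"].astype(int)
    def rect(m):
        q=w[m][:,:2]; return cv2.minAreaRect((q*1000).astype(np.float32)),m.sum()
    print("all",rect(near&(z>.006)&(z<.1)&(z>.006)))
    m=near&(z>.020)&(z<.029)&(col.max(-1)>90); print("house",rect(m),np.nanmedian(z[m]))
    m=near&(z>.058)&(z<.078)&(col.max(-1)<70); r,n=rect(m);q=w[m]
    print("tabs",r,n,np.nanpercentile(z[m],[50,95]))
    # split tabs along the long axis of the set
    v=np.linalg.svd(q[:,:2]-q[:,:2].mean(0),full_matrices=False)[2][0];t=(q[:,:2]-q[:,:2].mean(0))@v
    print(" axis deg",np.degrees(np.arctan2(v[1],v[0])),"tab centres",q[t>0].mean(0).round(4),q[t<0].mean(0).round(4), "extent",(np.percentile(t,[1,99])*1000).round(1))
E
python3 - <<'E'
from barm import *
from workcell import bot
s,f=wrist(bot,"w6"); bar(f)
E
```

```text
[0.5164 0.2778 0.2599] [3.1415e+00 4.0000e-04 1.1980e+00] [[0.0, -0.949, -0.314, 0.081], [1.0, 0.0, 0.0, -0.0], [-0.0, -0.314, 0.949, -0.143], [0.0, 0.0, 0.0, 1.0]] 410.61973364052847
all (((516.5315551757812, 290.6759338378906), (30.50465965270996, 180.35838317871094), 69.06631469726562), np.int64(6308))
house (((516.4849243164062, 290.55584716796875), (30.294004440307617, 144.08871459960938), 69.16825866699219), np.int64(3252)) 0.024211339341195015
tabs ((516.47998046875, 290.760498046875), (26.32725715637207, 61.3309211730957), 69.12224578857422) 654 [0.06754181 0.06889985]
 axis deg -21.4207487239875 tab centres [0.5417 0.2819 0.0672] [0.4922 0.3012 0.067 ] extent [-30.6  30.6]
```

View pics/w6.png

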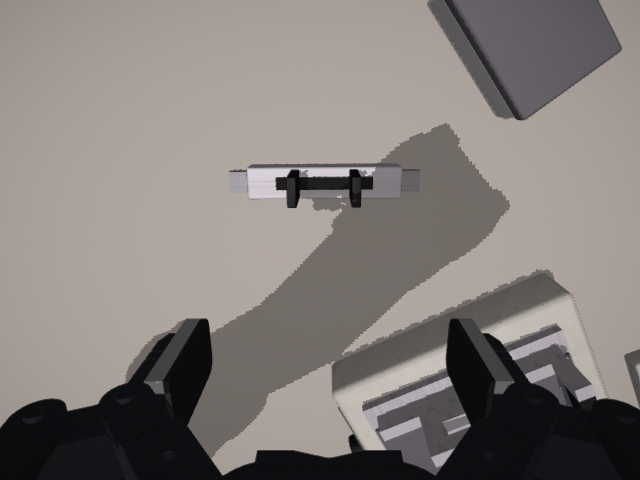

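The bar is clear in the wrist view, tabs at (293,188) and (355,188). Its fit is (0.5165, 0.2906) with tool yaw 69.1° and heights that match. Descending.

>>> {"op": "carry_out", "data": {"targets": [[12,-4.5,15,0,0,-0.08,0],[0,0,35,0,0,0,0],[0,0,35,0,0,0,0],[0,0,35,0,0,0,0],[0,0,20,0,0,0,0]]}}

```text
clock: 10.98
position: [0.5153, 0.2899, 0.1167]
tool_rot: [-3.14, 0.002, 1.213]
force: [0.1, 0.3, -0.2]
grip_width: 0.0856
```

Run:
```python
from barm import *
from workcell import bot
s,f=wrist(bot,"w7"); bar(f); go(s,[.5165,.2907,.031],np.radians(69.1))
```

```text
[0.5153 0.2899 0.1167] [-3.1397e+00  2.4000e-03  1.2128e+00] [[0.0, -0.949, -0.314, 0.081], [1.0, 0.0, 0.0, -0.0], [-0.0, -0.314, 0.949, -0.143], [0.0, 0.0, 0.0, 1.0]] 410.61973364052847
all (((516.6200561523438, 290.936767578125), (30.592653274536133, 180.36300659179688), 69.03246307373047), np.int64(15437))
house (((516.4239501953125, 290.850830078125), (30.291120529174805, 144.3717498779297), 69.02732849121094), np.int64(7205)) 0.024213074646423804
tabs ((516.8231811523438, 291.17828369140625), (26.023258209228516, 62.109344482421875), 69.19811248779297) 1784 [0.06756479 0.06869087]
 axis deg -21.178341986690484 tab centres [0.5419 0.2829 0.0667] [0.4926 0.302  0.0668] extent [-30.9  30.3]
shift now-axes [ 1.3  1.  85.7] goal-axes [ 1.1  0.8 85.7] turn/6deg [-0.02  0.02  0.06]
```

>>> {"op": "carry_out", "data": {"targets": [[1,0.9,25,0,0,0.05,0],[0,0,30,0,0,0,0],[0,0,20,0,0,0,0],[0,0,8,0,0,0,0],[0,0,0,0,0,0,0]]}}

```text
clock: 11.45
position: [0.5175, 0.2908, 0.0363]
tool_rot: [-3.14, 0.001, 1.206]
force: [-0.7, -1.0, 0.8]
grip_width: 0.0853
```

>>> {"op": "carry_out", "data": {"targets": [[0,0,0,0,0,0,60],[0,0,0,0,0,0,90],[0,0,0,0,0,0,110],[0,0,0,0,0,0,130],[0,0,0,0,0,0,150]], "force": 40}}

```text
clock: 11.87
position: [0.5189, 0.2919, 0.0392]
tool_rot: [3.14, -0.003, 1.205]
force: [-2.6, -0.7, 15.7]
grip_width: 0.0355
```

>>> {"op": "carry_out", "data": {"targets": [[0,0,0,0,0,0,180],[0,0,0,0,0,0,210],[0,0,0,0,0,0,230],[0,0,0,0,0,0,230],[0,0,0,0,0,0,230]]}}

```text
clock: 12.28
position: [0.5189, 0.292, 0.0396]
tool_rot: [3.14, -0.003, 1.205]
force: [-4.8, -1.1, 22.3]
grip_width: 0.0282
```

>>> {"op": "carry_out", "data": {"targets": [[0,0,-4,0,0,0,230],[0,0,-6,0,0,0,230],[0,0,-15,0,0,0,230],[0,0,-25,0,0,0,230],[0,0,0,0,0,0,230]]}}

```text
clock: 12.7
position: [0.5196, 0.2918, 0.0915]
tool_rot: [3.139, -0.004, 1.204]
force: [0.9, 0.7, -1.7]
grip_width: 0.028
```

Run:
```python
from h import *
from workcell import bot
s,f=wrist(bot,"w8"); print(s["force"],s["grip_width"])
w=cloud(f);z=w[...,2]; m=(z>.02)&(z<.12)&(np.hypot(w[...,0]-.5175,w[...,1]-.291)<.1)
T=R.from_euler('xyz',s["tool_rot"]); q=T.inv().apply(w[m]-s["position"])*1000
h,e=np.histogram(q[:,2],bins=np.arange(-20,70,3));print([(int(a),int(b)) for a,b in zip(e,h) if b>50])
f2=bot.grab_frame("scene"); 
im=np.hstack([f["color"][100:480,80:560,::-1],]);cv2.imwrite("pics/w8c.png",im)
cv2.imwrite("pics/s8.png",cv2.resize(f2["color"][240:420,330:570,::-1],None,fx=3,fy=3))
```

```text
[0.5196 0.2918 0.0915] [ 3.1386 -0.004   1.2041] [[0.0, -0.949, -0.314, 0.081], [1.0, 0.0, 0.0, -0.0], [-0.0, -0.314, 0.949, -0.143], [0.0, 0.0, 0.0, 1.0]] 410.61973364052847
[ 0.92198581  0.65324162 -1.68016014] 0.028033435070016627
[(-20, 545), (-17, 519), (-14, 514), (-11, 460), (-8, 335), (-5, 194), (-2, 192), (1, 164), (4, 153), (7, 161), (10, 164), (13, 12297), (16, 4286), (19, 870), (22, 846), (25, 791), (28, 767), (31, 721), (34, 679), (37, 88)]
```

View pics/w8c.png

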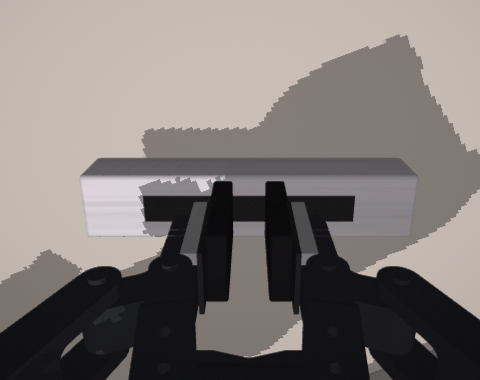

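The bar is held fully pinched with both tongues drawn in. Lifting and turning to the shaker's direction.

>>> {"op": "carry_out", "data": {"targets": [[0,0,-30,0,0,0,230],[0,0,-35,0,0,0.5,230],[0,0,-35,0,0,1,230],[0,0,-35,0,0,1,230],[0,0,-25,0,0,1,230]]}}

```text
clock: 13.22
position: [0.518, 0.2911, 0.2495]
tool_rot: [-3.142, -0.001, 0.832]
force: [0.5, -0.2, -2.3]
grip_width: 0.0279
```

>>> {"op": "carry_out", "data": {"targets": [[0,0,-10,0,0,1,230],[0,0,0,0,0,1,230],[0,0,0,0,0,1,230],[0,0,0,0,0,1,230],[0,0,0,0,0,1,230]]}}

```text
clock: 13.63
position: [0.5174, 0.2911, 0.2565]
tool_rot: [3.141, 0.001, 0.309]
force: [-0.2, 0.4, -3.2]
grip_width: 0.0281
```

>>> {"op": "carry_out", "data": {"targets": [[0,0,0,0,0,1,230],[0,0,0,0,0,1,230],[0,20,0,0,0,0,230],[0,30,0,0,0,0,230],[0,30,0,0,0,0,230]]}}

```text
clock: 14.05
position: [0.5256, 0.2111, 0.2562]
tool_rot: [3.141, 0.001, 0.107]
force: [1.2, -0.4, -2.3]
grip_width: 0.028
```

>>> {"op": "carry_out", "data": {"targets": [[0,35,0,0,0,0,230],[0,35,0,0,0,0,230],[0,35,0,0,0,0,230],[0,35,0,0,0,0,230],[0,25,0,0,0,0,230]]}}

```text
clock: 14.47
position: [0.5431, 0.0443, 0.2568]
tool_rot: [3.141, 0.001, 0.103]
force: [0.2, -0.6, -2.6]
grip_width: 0.0276
```

```bash
cat > held.py <<'E'
from h import *
def held(s,f):
    w=cloud(f);T=R.from_euler('xyz',s["tool_rot"]);q=T.inv().apply((w-s["position"]).reshape(-1,3)).reshape(480,640,3)*1000
    col=f["color"].max(-1)
    m=(q[...,2]>11)&(q[...,2]<21)&(abs(q[...,0])<35)&(abs(q[...,1])<90)&(col>90)
    p=q[m]; h,e=np.histogram(p[:,2],bins=np.arange(11,21,.5)); zc=e[h.argmax()]+.25
    for _ in range(4):
        A=np.c_[p[:,:2],np.ones(len(p))];k=np.linalg.lstsq(A,p[:,2],rcond=None)[0];r=p[:,2]-A@k;p=p[abs(r)<max(1.,1.5*r.std())]
    rc=cv2.minAreaRect(p[:,:2].astype(np.float32))
    print("top z",k[2].round(2),"tilt deg about y,x",np.degrees(k[:2]).round(2),"rect",rc,len(p),"pct x",np.percentile(p[:,0],[1,99]).round(1),"y",np.percentile(p[:,1],[1,99]).round(1))
E
python3 - <<'E'
from held import *
from workcell import bot
s,f=wrist(bot,"w9"); print(s["force"],s["grip_width"]); held(s,f); go(s,[.5641,-.0173,.25],np.radians(5.4))
E
```

```text
[0.5431 0.0443 0.2568] [3.1409e+00 5.0000e-04 1.0300e-01] [[0.0, -0.949, -0.314, 0.081], [1.0, 0.0, 0.0, -0.0], [-0.0, -0.314, 0.949, -0.143], [0.0, 0.0, 0.0, 1.0]] 410.61973364052847
[ 0.21133615 -0.56039472 -2.55181075] 0.027572737819686968
top z 15.65 tilt deg about y,x [ 0.66 -0.02] rect ((-1.6972742080688477, -0.19623565673828125), (142.95278930664062, 29.86675262451172), 89.97415161132812) 10948 pct x [-16.1  12.6] y [-70.4  70. ]
shift now-axes [14.6 63.5  6.9] goal-axes [15.2 63.3  6.8] turn/6deg [0.01 0.01 0.08]
```

>>> {"op": "carry_out", "data": {"targets": [[5,20,0,0,0,0.08,230],[7,25,0,0,0,0,230],[4,18,0,0,0,0,230],[0,0,8,0,0,0,230],[0,0,0,0,0,0,230]]}}

```text
clock: 14.93
position: [0.5649, -0.0143, 0.2476]
tool_rot: [3.141, 0.002, 0.095]
force: [0.2, 0.5, -2.2]
grip_width: 0.0278
```

Run:
```python
from held import *
from shk import shk
from workcell import bot
s,f=wrist(bot,"w10"); held(s,f); shk(f,c=(.582,-.0156)); a=np.radians(5.4)
go(s,[.5641+.0017*np.cos(a),-.0173+.0017*np.sin(a),.1477],a)
```

```text
[ 0.5649 -0.0143  0.2476] [3.1414e+00 2.1000e-03 9.4700e-02] [[0.0, -0.949, -0.314, 0.081], [1.0, 0.0, 0.0, -0.0], [-0.0, -0.314, 0.949, -0.143], [0.0, 0.0, 0.0, 1.0]] 410.61973364052847
top z 15.67 tilt deg about y,x [0.69 0.01] rect ((-1.6133251190185547, -0.21378326416015625), (143.0724334716797, 30.04659080505371), 89.99219512939453) 10986 pct x [-16.2  12.6] y [-70.5  70. ]
 base x [ -4.1   8.8 108.4 123.8 124.9] y [-122.4 -120.6    3.6  121.6  122.9] 16781 (+-125) 0.0621
fence x [75.2 75.4 82.  88.5 88.6] y [-76.4 -73.4  -0.   73.1  76.5] 6931 (75) 0.1336
 fence edge slope deg -0.1 [75.4 75.4 75.4 75.4 75.3 75.3 75.3 75.3 75.2 75.2]
post 1 x [-30.1 -28.9  -6.4  13.8  14.2] y [79.7 79.8 85.2 91.6 91.9] 1498 (x -50..14, |y| 80..92)
ledge 1 x [-39.5 -32.8 -16.5   7.2  13.3] y [57.8 58.  70.4 80.2 82.4] 1582 (x -33..-3,|y| 58..80) 0.1083
post -1 x [-29.6 -28.9  -6.4  14.1  14.4] y [-92.1 -91.7 -85.1 -79.8 -79.7] 1520 (x -50..14, |y| 80..92)
ledge -1 x [-39.5 -32.8 -16.2   8.4  13.9] y [-82.7 -80.4 -70.5 -58.1 -57.9] 1604 (x -33..-3,|y| 58..80) 0.1082
mat z 0.0783
shift now-axes [ 0.8  2.9 99.9] goal-axes [ 0.6  2.9 99.9] turn/6deg [0.   0.02 0.  ]
```

View pics/w10.png

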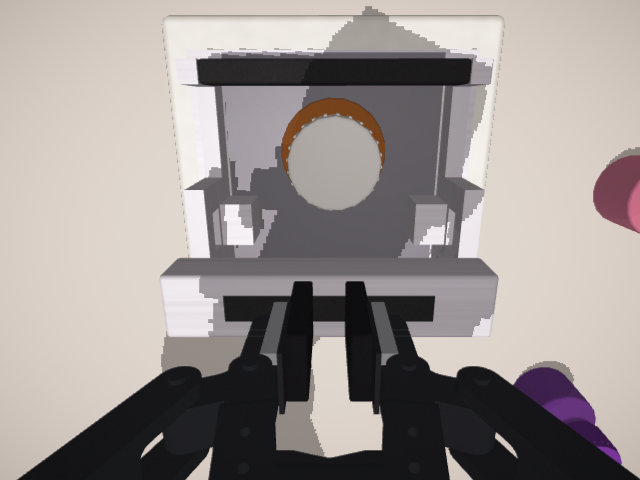

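Everything lines up: jar in the bay at (335,160), both ledges in view at (237,220) and (430,220), bar level. Lowering.

>>> {"op": "carry_out", "data": {"targets": [[0.8,2.9,10,0,0,0,230],[0,0,20,0,0,0,230],[0,0,15,0,0,0,230],[0,0,5,0,0,0,230],[0,0,0,0,0,0,230]]}}

```text
clock: 15.4
position: [0.566, -0.0158, 0.1978]
tool_rot: [3.142, 0.002, 0.097]
force: [0.1, 0.6, -2.8]
grip_width: 0.0277
```

Run:
```python
from held import *
from workcell import bot
s,f=wrist(bot,"w11"); held(s,f); a=np.radians(5.4)
go(s,[.5641+.0017*np.cos(a),-.0173+.0017*np.sin(a),.1477],a)
```

```text
[ 0.566  -0.0158  0.1978] [3.1416e+00 2.2000e-03 9.7200e-02] [[0.0, -0.949, -0.314, 0.081], [1.0, 0.0, 0.0, -0.0], [-0.0, -0.314, 0.949, -0.143], [0.0, 0.0, 0.0, 1.0]] 410.61973364052847
top z 15.64 tilt deg about y,x [ 0.36 -0.01] rect ((9.14628791809082, -0.19228363037109375), (143.0725860595703, 51.70726776123047), 89.97635650634766) 11831 pct x [-16.2  34.2] y [-70.5  69.9]
shift now-axes [-0.2  1.3 50.1] goal-axes [-0.3  1.3 50.1] turn/6deg [0.   0.02 0.03]
```

>>> {"op": "carry_out", "data": {"targets": [[0,1.3,10,0,0,0,230],[0,0,12,0,0,0,230],[0,0,10,0,0,0,230],[0,0,5,0,0,0,230],[0,0,0,0,0,0,230]]}}

```text
clock: 15.87
position: [0.5662, -0.0177, 0.1607]
tool_rot: [3.142, 0.002, 0.096]
force: [-0.5, 1.0, -2.5]
grip_width: 0.0281
```

>>> {"op": "carry_out", "data": {"targets": [[0,0,4,0,0,0,230],[0,0,3,0,0,0,230],[0,0,2,0,0,0,230],[0,0,0,0,0,0,230]]}}

```text
clock: 16.2
position: [0.5667, -0.0177, 0.1529]
tool_rot: [-3.142, 0.0, 0.096]
force: [0.2, -0.8, -1.9]
grip_width: 0.028
```

>>> {"op": "carry_out", "data": {"targets": [[-0.6,0,2,0,0,0,230],[0,0,1.5,0,0,0,230],[0,0,1,0,0,0,230],[0,0,0,0,0,0,230]]}}

```text
clock: 16.53
position: [0.5661, -0.0178, 0.1484]
tool_rot: [-3.142, 0.0, 0.096]
force: [-0.6, 0.3, -3.1]
grip_width: 0.0279
```

>>> {"op": "carry_out", "data": {"targets": [[0,0,0.8,0,0,0,230],[0,0,0.5,0,0,0,230],[0,0,0,0,0,0,230]]}}

```text
clock: 16.78
position: [0.5663, -0.0178, 0.1478]
tool_rot: [-3.141, -0.0, 0.096]
force: [-2.7, 0.8, 8.0]
grip_width: 0.0277
```

Run:
```python
from held import *
from workcell import bot
s,f=wrist(bot,"w12"); print(s["force"],s["moment"]); held(s,f)
```

```text
[ 0.5663 -0.0178  0.1478] [-3.1413e+00 -4.0000e-04  9.6300e-02] [[0.0, -0.949, -0.314, 0.081], [1.0, 0.0, 0.0, -0.0], [-0.0, -0.314, 0.949, -0.143], [0.0, 0.0, 0.0, 1.0]] 410.61973364052847
[-2.72371416  0.75378858  7.98880868] [ 0.1703157   0.66074359 -0.00762272]
top z 15.57 tilt deg about y,x [ 0.55 -0.03] rect ((-2.0103721618652344, 0.0473175048828125), (64.83279418945312, 179.66738891601562), 0.08825914561748505) 10662 pct x [-20.7  26. ] y [-80.9  79.6]
```

View pics/w12.png

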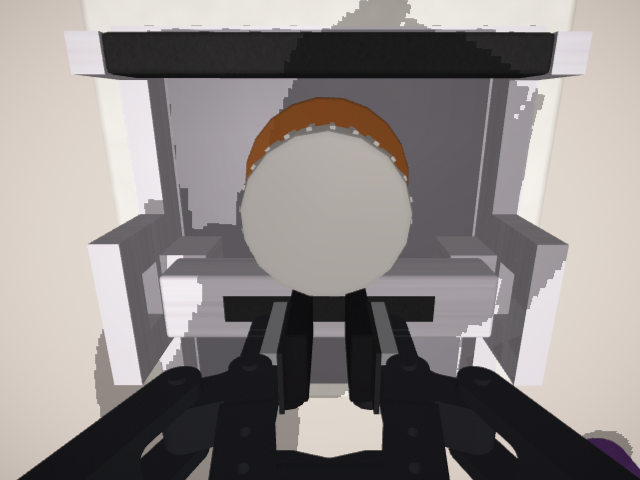

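The bar sits on both ledges (8 N contact at the expected height) with its ends facing the posts. I'll open slowly, lowering the wrist to make up for the pads swinging back so the bar isn't dragged up.

>>> {"op": "carry_out", "data": {"targets": [[0,0,0,0,0,0,165],[0,0,0.5,0,0,0,155],[0,0,0.7,0,0,0,145],[0,0,0.7,0,0,0,135]]}}

```text
clock: 17.17
position: [0.5665, -0.0178, 0.1459]
tool_rot: [-3.141, -0.001, 0.096]
force: [-2.7, 1.4, 13.8]
grip_width: 0.0399
```

>>> {"op": "carry_out", "data": {"targets": [[0,0,0.7,0,0,0,125],[0,0,0.7,0,0,0,115],[0,0,0.6,0,0,0,105]]}}

```text
clock: 17.42
position: [0.5665, -0.0178, 0.1437]
tool_rot: [-3.142, -0.001, 0.096]
force: [-0.4, 1.3, 10.0]
grip_width: 0.05
```

Pushing gently downward throughout, as intended. Carrying on.

>>> {"op": "carry_out", "data": {"targets": [[0,0,0.6,0,0,0,95],[0,0,0.5,0,0,0,85],[0,0,0.3,0,0,0,75],[0,0,0,0,0,0,60]]}}

```text
clock: 17.75
position: [0.5661, -0.0178, 0.1418]
tool_rot: [3.141, 0.0, 0.096]
force: [-0.3, -0.5, -0.5]
grip_width: 0.0654
```

>>> {"op": "carry_out", "data": {"targets": [[0,0,0,0,0,0,30],[0,0,0,0,0,0,0],[0,0,0,0,0,0,0],[0,0,0,0,0,0,0]]}}

```text
clock: 18.08
position: [0.5662, -0.0178, 0.142]
tool_rot: [3.142, -0.0, 0.096]
force: [0.5, 0.1, 0.3]
grip_width: 0.0854
```

Run:
```python
from h import *
from workcell import bot
s,f=wrist(bot,"w13"); print(s["force"],s["grip_width"])
```

```text
[ 0.5662 -0.0178  0.142 ] [ 3.1416e+00 -1.0000e-04  9.6300e-02] [[0.0, -0.949, -0.314, 0.081], [1.0, 0.0, 0.0, -0.0], [-0.0, -0.314, 0.949, -0.143], [0.0, 0.0, 0.0, 1.0]] 410.61973364052847
[0.50501948 0.11718191 0.25821445] 0.08544419842531668
```

View pics/w13.png

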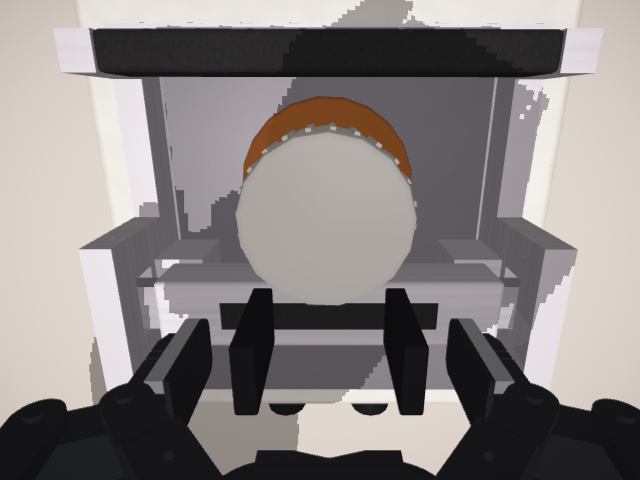

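The tabs have sprung apart, at (252,350) and (407,350), and the tongues enter the slots at (147,283) and (510,283). The fingers are clear, so I'll back off straight up and check.

>>> {"op": "carry_out", "data": {"targets": [[0,0,-10,0,0,0,0],[0,0,-25,0,0,0,0],[0,0,-35,0,0,0,0],[0,0,-35,0,0,0,0],[0,0,-20,0,0,0,0]]}}

```text
clock: 18.55
position: [0.5668, -0.0185, 0.2711]
tool_rot: [3.141, -0.003, 0.095]
force: [0.5, 0.1, 0.6]
grip_width: 0.0859
```

>>> {"op": "carry_out", "data": {"targets": [[-20,0,-10,0,0,0,0],[-20,0,0,0,0,0,0],[0,0,0,0,0,0,0]]}}

```text
clock: 18.8
position: [0.524, -0.0225, 0.2784]
tool_rot: [-3.14, -0.0, 0.095]
force: [-0.1, 0.5, 1.2]
grip_width: 0.0852
```

Run:
```python
from h import *
from workcell import bot
s,f=wrist(bot,"w14"); w=cloud(f);z=w[...,2];c=f["color"].astype(int)
a=np.radians(5.4);B=np.array([[np.cos(a),-np.sin(a)],[np.sin(a),np.cos(a)]])
q=(w[...,:2]-[.582,-.0156])@B*1000;x,y=q[...,0],q[...,1]
def rep(n,m): print(n,m.sum(),"x",np.nanpercentile(x[m],[1,50,99]).round(1),"y",np.nanpercentile(y[m],[1,50,99]).round(1),"z",(np.nanpercentile(z[m],[2,50,98])*1000).round(1), cv2.minAreaRect(q[m].astype(np.float32))[2])
m0=(abs(x+18)<25)
rep("housing top",m0&(z>.126)&(z<.136)&(abs(y)<73)&(c.max(-1)>80))
rep("tab tops",m0&(z>.166)&(z<.185)&(c.max(-1)<70)&(abs(y)<50))
h=m0&(z>.112)&(z<.13)&(abs(y)>73.5)&(abs(y)<80)
for sg in(1,-1): rep(f"tongue {sg}",h&(y*sg>0))
for sg in(1,-1):
    m=(z>.08)&(z<.13)&(abs(x+18)<14)&(y*sg>92.5)&(y*sg<110); print("out beyond post",sg,m.sum())
m=(z>.177)&(z<.19)&(np.hypot(x-35,y)<45)&(c.max(-1)>90);rep("cap",m)
f2=bot.grab_frame("top");f3=bot.grab_frame("scene")
im=np.hstack([cv2.resize(f["color"][40:440,100:540,::-1],(400,364)),cv2.resize(f3["color"][200:370,220:410,::-1],(400,364),interpolation=cv2.INTER_CUBIC)])
cv2.imwrite("pics/fin.png",im)
```

```text
[ 0.524  -0.0225  0.2784] [-3.1402e+00 -5.0000e-04  9.4700e-02] [[0.0, -0.949, -0.314, 0.081], [1.0, 0.0, 0.0, -0.0], [-0.0, -0.314, 0.949, -0.143], [0.0, 0.0, 0.0, 1.0]] 410.61973364052847
housing top 5984 x [-33.5 -14.8   5.9] y [-70.8   0.1  70.2] z [129.2 132.2 133.7] 89.95526885986328
tab tops 1278 x [-31.1 -17.6  -5.6] y [-31.1  -0.4  30.3] z [167.6 175.6 177. ] 89.99413299560547
tongue 1 419 x [-42.5 -18.2   6.3] y [73.6 78.7 80. ] z [113.2 125.2 129.3] 89.99637603759766
tongue -1 361 x [-41.2 -17.2   5.9] y [-80.  -78.1 -73.7] z [113.  125.2 129.4] 89.99147033691406
out beyond post 1 0
out beyond post -1 0
cap 6371 x [13.  35.5 57.1] y [-21.8   0.4  22.5] z [180.5 182.3 183.8] 63.89129638671875
```

View pics/fin.png

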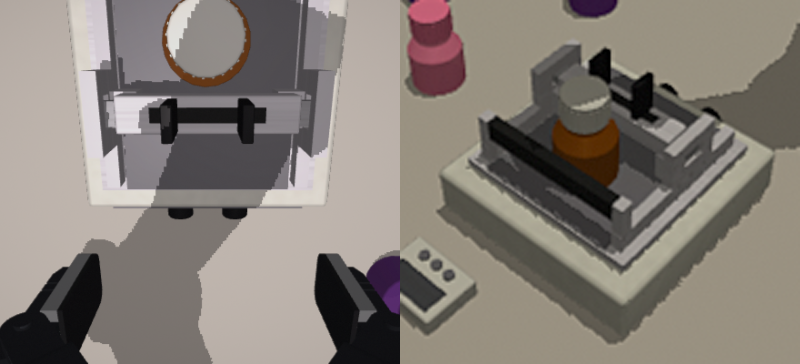

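The housing top is at 132 mm, the tab faces are about 61.5 mm apart (62 mm when fully released), the bar is level at x ≈ -18 mm, and the jar stands upright at (35.5, 0.4) mm. Handing in.

```bash
python3 -c "
from workcell import bot
print(bot.job_done())"
```

```text
the job is handed in; nothing more can be done
None
```

The job is done and handed in at about 19 s of the 69 s allowed. I stood the amber jar in the bay, then pinched the bar, lowered it level onto both ledges and let it go. The gripper ended open and clear of everything.

**Last checks, in the shaker's frame:**
- **Jar:** upright at x = 35.5, y = 0.4 mm (bay 36, 0), with its cap top at 182 mm as expected.
- **Bar:** underside at 108 mm from the housing top at 132.2 mm, which is ledge height. It is level and centred within about 1 mm of the seat.
- **Tongues:** the tabs' outer faces are 61.4 mm apart, against 62 mm when fully released, so both tongues should be fully out. They can be seen entering both slots. My direct test for tips beyond the posts' outer faces found nothing; fully out they would end at y = ±90 mm, inside the 12 mm posts, so it could not have.
- **Left alone:** I never moved near the timer, the dishes or the tip box, and did not re-measure them at the end.

**Disagreements:** the fixed scene camera placed the shaker about 4 to 5 mm from where the wrist and top cameras did. I used the wrist camera. My two-view triangulation of the jar's cap height was poor (0.088 and 0.096 m), so I relied on depth readings, 0.104 m from the wrist camera, which match the text.

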